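# Close the feed tank with the lid that fits

### The job

The feed tank that stands open on the bench must be closed. Two look-alike loose blue lids lie on the bench, but only one of them suits this tank: try them, screw the one that goes fully home clockwise onto the neck until it is down and level, and let go of it. Leave the other lid lying flat on the bench, and do not knock over or push away the plants and utensils standing around.

Things in the scene. Friction and masses are not known exactly. Their poses are not given: they have to be found in the camera images.
- tank_open: The open feed tank: a white plastic box 130 x 140 mm (x, y), top 85 mm above the bench, in a steel cradle screwed to the bench (plate 190 x 150 mm, 4 mm thick); it cannot move. Origin on the bench under its centre, z up. A white screw neck stands in the middle of its top.
- tank_open_mouth (a point): Centre of the open mouth of that tank, at the neck's rim, 135 mm above the bench. The neck is 46 mm in outer diameter, 55 mm over its thread ridges (five-start thread, its angle is random); the shoulder under it is 98 mm above the bench, 68 mm across.
- tank_open_home (a point): Where the middle of the right lid is when fully home, roof on the rim: on the mouth's axis, 126 mm above the bench. Set level on the neck, at any angle, a lid first rests 5 to 14 mm higher. Turned clockwise (from above) with a light push, about 5 N, it runs down about 10 mm per quarter turn; the right one goes on until its roof stops on the rim: 50 to 150 degrees in all, in one grip or several.
- lid_1_mid (a point): A loose blue screw lid, lying on the bench open side down: 67 mm across, 26 mm high, 60 g. Point on its axis, half-way up (13 mm above its lower edge); z up out of its top. Roof 4 mm thick; skirt 60 mm wide inside, so it passes over the neck's ridges with 2.5 mm to spare all round. The two lids differ only inside; which one fits varies from start to start and cannot be seen.
- lid_2_mid (a point): The other loose blue lid; same looks, size and point. The wrong lid also takes the thread, but stops hard about 4 mm (3.5 to 5) above its home height, however hard it is turned. To take it off, turn it back anticlockwise by 60 degrees, letting it rise, then lift it straight off.
- tank_closed: A second, like tank beside it, already closed with a like blue lid that belongs to it and does not come off; it cannot move. Origin on the bench under its centre; top of its lid 139 mm above the bench. Leave it as it is.
- plant_1_mid (a point): A plant in a terracotta pot 110 mm across and 95 mm high, leaves up to about 215 mm above the bench; point on the axis, half-way up the pot, z up.
- plant_2_mid (a point): A purple-leaved plant in a like pot; the same point.
- jug_mid (a point): A whitish plastic measuring jug 96 mm across and 130 mm high with a handle; point on its axis, half-way up, z up.
- scoop_mid (a point): A green feed scoop lying between the two lids, 175 mm long, 56 mm wide, 36 mm high; point at its middle, 18 mm up.
- secateurs_mid (a point): Secateurs with red handles lying on the bench, about 190 mm long, 14 mm high; point at the pivot, 7 mm up.
- sprayer_mid (a point): A white trigger sprayer, 86 mm across, 220 mm high, at the back; point on its axis, half-way up, z up.

How it is judged:
By the outcome, as a careful person would: the job done as asked, in the order asked, and still so for the second after the job is handed in, with the robot touching nothing.
It also fails if it takes over 72 s, if anything falls off the work surface, if the arm or the gripper's body presses on something with over 40 N, if the wrist force passes 120 N, or if a joint passes its speed limit or range.

### The arm

A 6-joint arm with a two-finger parallel gripper is mounted at the origin on the work surface. World frame = base frame: x ahead of the robot, y to its left, z up, the work surface at z = 0. Lengths are in mm, angles in rad, forces in N, time in s.
With the tool pointing down it reaches from about 350 to 975 mm from the base axis. Payload 7.1 kg.
Tool frame: the origin (TCP) lies between the finger pads; the fingertips stand 19 mm ahead of it and the grasp point (between the pads) is the TCP; z points along the fingers, y is the line along which they close (so a half turn about z gives the same grasp; the last joint's range is limited). The gripper opens to 88 mm and grips with 3 to 60 N. Pads are 20 mm wide; open, the fingers measure 115 mm over their backs; the gripper's body (75 mm by 178 mm) begins 61 mm behind the grasp point.
Start: joints at [-1.294, 0.423, 1.63, -0, 1.089, -0.019], TCP at [182.209, -597.833, 206.175] pointing down, gripper open.
Joint ranges: [-3, 3], [-0.9, 2.11], [0.09, 2.58], [-1.31, 4.45], [0.11, 2.69], [-2.54, 2.54]. Speed limits (rad/s): [2.39, 2.39, 3.01, 3.14, 3.14, 3.14].

### API

Orientations are given as a rotation vector (axis times angle).
In Python, from workcell import ctrl gives the robot as it stands.
- The arm moves only by the tool arm_command, never from a script. Its argument "series" is a list of rows, each an object with "linear": the shift along the tool's x, y, z in m, a list of three; "turn": the turn about the tool's z in rad. A call has 1 to 10 rows; each row shifts and turns the commanded pose from where the row before left it, along the tool's axes as they then stand; what a row does not reach is not made up. A row lasts 1/10 s, in which the tool goes at most 50 mm and 8.59 degrees, less where a joint would pass 70% of its speed; a pose out of reach is approached as far as the arm can. A call with a gripper value outside its range is refused whole. "jaw" is the opening, from -1 (shut) to 1 (fully open), set as the call begins (left out, the last holds). The fingers move at their own pace and stop on an object; the grip force is fixed at half the most. Time passes only in rows, so rows that do not move let the fingers close. It gives the time, the measured TCP pose, the force, the opening and the grip force at its end, in the units of the state.
- ctrl.get_obs(): the state, without advancing time (a new reading comes with each control period).
- ctrl.get_image(name): name is "scene" or "top" or "wrist"; returns a dict with "frame" (420x560x3 uint8, blue, green, red), "fx", "fy", "cx", "cy" (pixels), "rvec" (rotation vector, rad) and "tvec" (3), from world to camera coordinates, as OpenCV has them. Camera axes: x right, y down, z forward; pixel columns grow to the right and rows downward; lengths in mm; the calibration is good to about 2 mm. A picture is of the moment at which its call begins. There is no depth.
- ctrl.close_job(): hands the job in; it is judged then, once.
The state is a dict: "t": time; "qpos": joint angles; "qvel": joint speeds; "joint_torque": joint torques, N m; "ee_pos": TCP position; "orientation": TCP orientation; "ft_force": force on the tool from outside, world axes, zero at the start; "moment": the same for the moment, N m; "width": finger opening in mm; "grasp_force": force on a finger pad.
Only numpy, scipy, OpenCV 4.12 (cv2) and the standard library are available. Lean on these libraries where they do the work, as an engineer would, in place of code of your own. Each camera call takes 0.05 s, during which the arm holds its last target. There are 200 camera calls.

## Working session

There is one attempt and no reset: what is moved stays moved. The work goes in short steps, Python scripts to look and compute and a tool call to move; the robot and the scene stay as the last step left them, time stands still between calls to the robot, and variables do not carry over. Pictures are saved under pics/ and viewed, at most 10 in all, crops included, and the job is handed in when it is done.

Besides the shell and the picture viewer there is one more tool, called after "Emit:" as name(argument=value, ...) on one line, values as JSON. arm_command: Moves the arm, as the interface text tells. Its arguments: {"type":"object","properties":{"series":{"type":"array"},"jaw":{"type":"number"}},"required":["series"]}

```bash
mkdir -p pics; cat > h.py <<'E'
import numpy as np, cv2, pickle
from workcell import ctrl
def grab(n,fn):
    im=ctrl.get_image(n); cv2.imwrite('pics/'+fn,im['frame']); pickle.dump(im,open('pics/'+fn+'.pkl','wb')); return im
def load(fn): return pickle.load(open('pics/'+fn+'.pkl','rb'))
def ray(im,u,v,z):
    R=cv2.Rodrigues(np.array(im['rvec'],float))[0]; t=np.array(im['tvec'],float).ravel()
    c=-R.T@t; d=R.T@np.array([(u-im['cx'])/im['fx'],(v-im['cy'])/im['fy'],1.])
    return c+d*(z-c[2])/d[2]
def proj(im,p):
    R=cv2.Rodrigues(np.array(im['rvec'],float))[0]; q=R@np.array(p,float)+np.array(im['tvec'],float).ravel()
    return im['fx']*q[0]/q[2]+im['cx'],im['fy']*q[1]/q[2]+im['cy']
E
python3 - <<'E'
from h import *
a=grab('top','top1.png');b=grab('scene','scene1.png')
for i in(a,b):
    R=cv2.Rodrigues(np.array(i['rvec'],float))[0]; print(-R.T@np.array(i['tvec']).ravel(), i['fx'])
o=ctrl.get_obs(); print(o)
E
```

```text
[ 462.9916902   -18.47473    1429.82163499] 399.7019835043297
[1542.55438861  438.41807924  891.77909944] 437.1516149124681
{'t': 0.1, 'qpos': array([-1.29401749e+00,  4.23762370e-01,  1.63063015e+00, -1.30514325e-05,
        1.08863654e+00, -1.90169847e-02]), 'qvel': array([ 4.65422332e-04, -3.62174410e-04, -1.95933963e-03, -8.96272274e-05,
       -2.16329487e-03, -7.86310121e-04]), 'joint_torque': array([-3.45988456e-04, -5.45608914e+01, -2.74324197e+01,  6.45322306e-02,
        1.89488113e-02, -9.42098666e-06]), 'ee_pos': array([ 182.04836944, -597.32266543,  205.47423333]), 'orientation': array([-3.10588707e+00, -4.62742663e-01,  3.07858622e-04]), 'ft_force': array([ 0.41014983,  0.04140817, -0.17779743]), 'moment': array([-0.00391873,  0.01358911,  0.02593021]), 'grasp_force': 0.0, 'width': 87.57773660591762}
```

View pics/top1.png

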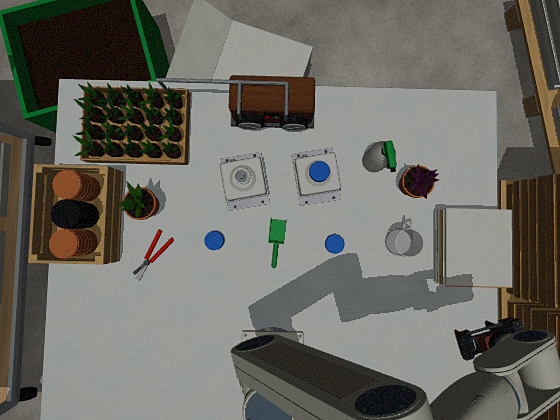

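View pics/scene1.png

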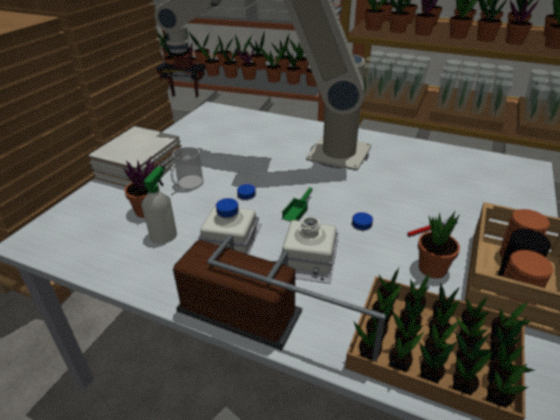

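The top view shows lids at about (214,240) and (335,243), with the scoop at (277,240) between them. The open neck is near (241,177) and the closed tank's lid is at (319,171). Next: measure the lid centroids and enlarge the neck.

```bash
python3 - <<'E'
from h import *
for fn in('top1.png','scene1.png'):
    im=load(fn); f=im['frame'].astype(int)
    m=((f[...,0]>90)&(f[...,0]-f[...,2]>70)&(f[...,0]-f[...,1]>40)).astype(np.uint8)
    n,_,s,c=cv2.connectedComponentsWithStats(m)
    for k in range(1,n):
        if s[k,4]>60: print(fn,c[k].round(1),s[k],ray(im,*c[k],24).round(1),ray(im,*c[k],137).round(1))
a=load('top1.png')['frame'][150:210,210:270];b=load('scene1.png')['frame'][205:255,280:340]
A=cv2.resize(a,(400,400),interpolation=3);B=cv2.resize(b,(400,333),interpolation=3)
cv2.imwrite('pics/neck.png',np.hstack([A,np.vstack([B,np.zeros((67,400,3),np.uint8)])]))
E
```

```text
top1.png [319.2 170.8] [310 161  20  20 316] [ 676.3 -151.7   24. ] [ 659.1 -141.   137. ]
top1.png [213.5 240.3] [205 231  19  19 276] [421.7 213.9  24. ] [425.1 195.2 137. ]
top1.png [334.5 243.7] [325 235  19  19 273] [ 420.1 -210.4   24. ] [ 423.5 -195.   137. ]
scene1.png [245.9 189.1] [238 184  17  11 144] [ 421.6 -209.2   24. ] [ 567.5 -124.9  137. ]
scene1.png [226.5 204.7] [217 199  20  13 209] [ 530.7 -225.7   24. ] [ 662.4 -139.2  137. ]
scene1.png [362.1 218.5] [353 213  19  12 185] [425.4 215.1  24. ] [570.9 244.2 137. ]
```

View pics/neck.png

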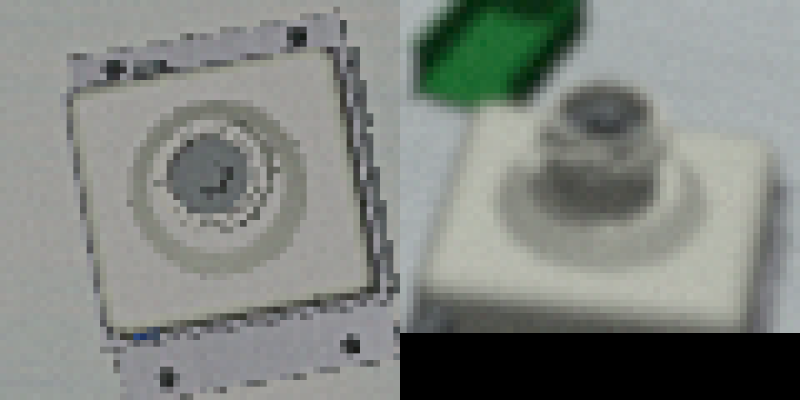

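The crop shows the mouth centre at top pixel (241.0,176.2) and scene pixel (310.4,221.2), and the shoulder ring at (243,178). I'll turn the tool, rise and go over the right-hand lid, triangulating the neck as I go.

Emit:
arm_command(series=[{"linear": [0, 0, -0.01], "turn": -0.142}, {"linear": [0, 0, -0.01], "turn": -0.142}, {"linear": [0, 0, -0.01], "turn": -0.142}, {"linear": [0, 0, -0.01], "turn": -0.142}, {"linear": [0, 0, -0.01], "turn": -0.142}, {"linear": [0, 0, -0.01], "turn": -0.142}, {"linear": [0, 0, -0.01], "turn": -0.142}, {"linear": [0, 0, -0.01], "turn": -0.142}, {"linear": [0, 0, -0.01], "turn": -0.142}, {"linear": [0, 0, 0], "turn": 0}])

```text
t: 1.1
ee_pos: [182.3, -598.4, 297.2]
orientation: [2.216, 2.225, -0.001]
ft_force: [0.3, 0.6, 0.3]
width: 87.8
grasp_force: 0.0
```

Emit:
arm_command(series=[{"linear": [0.038, 0.022, 0], "turn": 0}, {"linear": [0.038, 0.022, 0], "turn": 0}, {"linear": [0.038, 0.022, 0], "turn": 0}, {"linear": [0.038, 0.022, 0], "turn": 0}, {"linear": [0.038, 0.022, 0], "turn": 0}, {"linear": [0.038, 0.022, 0], "turn": 0}, {"linear": [0.038, 0.022, 0], "turn": 0}, {"linear": [0.038, 0.022, 0], "turn": 0}, {"linear": [0.038, 0.022, 0], "turn": 0}, {"linear": [0.038, 0.022, 0], "turn": 0}])

```text
t: 2.1
ee_pos: [401.3, -215.4, 295.6]
orientation: [-2.223, -2.219, 0.0]
ft_force: [1.2, -0.8, -0.2]
width: 88.0
grasp_force: 0.0
```

```bash
python3 - <<'E'
from h import *
a=load('top1.png');b=load('scene1.png')
print('mouth',ray(a,241,176.2,135),ray(b,310.4,221.2,135),'shoulder',ray(a,243,178.05,98), 'jug',ray(a,403,240,125))
w=grab('wrist','w1.png'); R=cv2.Rodrigues(np.array(w['rvec'],float))[0]
print('cam',-R.T@np.array(w['tvec']).ravel(),R.round(2),w['fx'],w['cx'])
o=ctrl.get_obs();print(o['t'],o['ee_pos'],o['orientation'],o['qpos'])
E
```

```text
mouth [635.05293954 113.26505382 135.        ] [636.68006657 114.47895582 135.        ] shoulder [633.91653572 110.15805517  98.        ] jug [ 440.47554499 -420.38923002  125.        ]
cam [ 401.29325416 -147.81089926  474.23082496] [[ 1.   -0.   -0.  ]
 [-0.   -0.97  0.25]
 [-0.   -0.25 -0.97]] 296.0044679422018 280.2379325008827
2.15 [ 403.58800799 -210.95346439  295.61423787] [-2.21956662 -2.22101483 -0.00441638] [-0.51002815  0.06117048  1.89166583  0.0033919   1.18955744 -0.51194371]
```

View pics/w1.png

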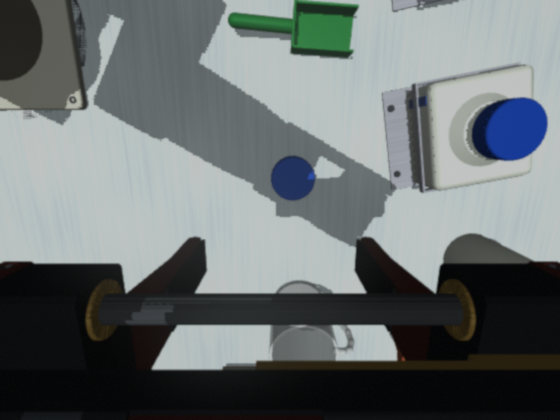

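The wrist view shows the lid at about (293,178) with clear space around it, and the closed tank at the right.

```bash
python3 - <<'E'
from h import *
im=load('w1.png'); f=im['frame'].astype(int)
m=((f[...,0]>60)&(f[...,0]-f[...,2]>40)&(f[...,0]-f[...,1]>30)).astype(np.uint8)
n,_,s,c=cv2.connectedComponentsWithStats(m)
for k in range(1,n):
    if s[k,4]>200:
        x,y,w,h=s[k,:4]; print(c[k].round(1),s[k],ray(im,x+w/2,c[k][1],26).round(1),ray(im,x,c[k][1],26)-ray(im,x+w,c[k][1],26))
print(ctrl.get_obs()['ee_pos'])
E
```

```text
[515.3 128.5] [ 483   98   65   63 3122] [ 744.3 -138.6   26. ] [-94.76599594   0.20505509   0.        ]
[292.6 178. ] [ 272  157   43   43 1424] [ 421.3 -210.3   26. ] [-65.31970928   0.14060009   0.        ]
[ 403.58800799 -210.95346439  295.61423787]
```

Emit:
arm_command(series=[{"linear": [0, 0.009, 0.04], "turn": 0}, {"linear": [0, 0.009, 0.04], "turn": 0}, {"linear": [0, 0, 0.04], "turn": 0}, {"linear": [0, 0, 0.03], "turn": 0}, {"linear": [0, 0, 0.02], "turn": 0}, {"linear": [0, 0, 0], "turn": 0}, {"linear": [0, 0, 0], "turn": 0}])

```text
t: 2.85
ee_pos: [418.8, -217.0, 126.0]
orientation: [-2.22, -2.222, 0.001]
ft_force: [-0.4, 0.7, -0.1]
width: 87.7
grasp_force: 0.0
```

Emit:
arm_command(series=[{"linear": [0.0065, 0.002, 0.02], "turn": 0}, {"linear": [0, 0, 0.025], "turn": 0}, {"linear": [0, 0, 0.025], "turn": 0}, {"linear": [0, 0, 0.02], "turn": 0}, {"linear": [0, 0, 0.01], "turn": 0}, {"linear": [0, 0, 0.003], "turn": 0}, {"linear": [0, 0, 0], "turn": 0}, {"linear": [0, 0, 0], "turn": 0}])

```text
t: 3.65
ee_pos: [421.8, -211.1, 24.2]
orientation: [2.217, 2.223, 0.001]
ft_force: [-0.6, -0.5, 0.6]
width: 87.8
grasp_force: 0.0
```

Emit:
arm_command(series=[{"linear": [0, 0, 0], "turn": 0}, {"linear": [0, 0, 0], "turn": 0}, {"linear": [0, 0, 0], "turn": 0}, {"linear": [0, 0, 0], "turn": 0}, {"linear": [0, 0, 0], "turn": 0}, {"linear": [0, 0, 0], "turn": 0}], jaw=-1)

```text
t: 4.25
ee_pos: [421.0, -210.6, 23.1]
orientation: [-2.218, -2.225, 0.0]
ft_force: [-0.3, 0.1, -0.2]
width: 43.3
grasp_force: 0.0
```

```bash
python3 - <<'E'
from h import *
w=grab('wrist','w2.png'); t=grab('top','top2.png'); print(ctrl.get_obs()['width'],ctrl.get_obs()['ee_pos'])
s=grab('scene','s2.png')
a=cv2.resize(s['frame'][150:240,170:300],(520,360),interpolation=3)
cv2.imwrite('pics/w2c.png',np.vstack([cv2.resize(w['frame'],(400,300)),cv2.resize(a,(400,277))]))
E
```

```text
35.09467564965819 [ 421.01027766 -210.60673494   23.12285606]
```

View pics/w2c.png

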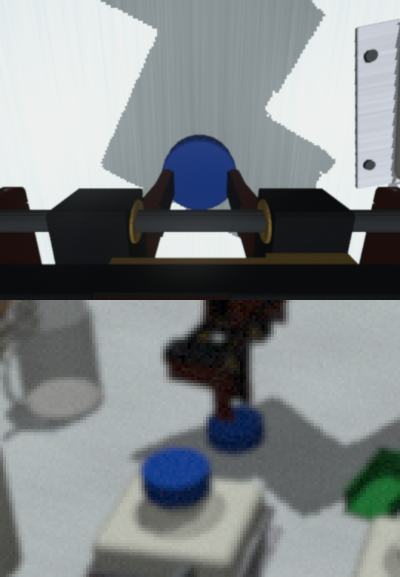

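The wrist view shows the lid ahead of the fingers in +y, with the fingers closed on its rear edge, so it slipped. I'll locate it again.

```bash
cat >> h.py <<'E'
def blobs(im,z,amin=60):
    f=im['frame'].astype(int)
    m=((f[...,0]>60)&(f[...,0]-f[...,2]>40)&(f[...,0]-f[...,1]>30)).astype(np.uint8)
    n,_,s,c=cv2.connectedComponentsWithStats(m)
    for k in range(1,n):
        if s[k,4]>amin: print(c[k].round(1),s[k],ray(im,*c[k],z).round(1))
E
python3 - <<'E'
from h import *
w=load('w2.png'); blobs(w,26); print('--');blobs(load('top2.png'),24); print('--');blobs(load('s2.png'),20)
print('tcp in w2',proj(w,[421,-210.6,23]), 'tip',proj(w,[421,-210.6,5]))
R=cv2.Rodrigues(np.array(w['rvec'],float))[0]
print('cam',-R.T@np.array(w['tvec']).ravel())
for i in range(3):
  o=ctrl.get_obs(); print(o['t'],o['width'],o['grasp_force'],o['ee_pos'],o['qpos'])
E
```

```text
[279.3 241.3] [ 227  191  103  103 7418] [ 420.2 -207.5   26. ]
--
[319.2 170.9] [309 161  21  21 332] [ 675.8 -151.6   24. ]
[213.6 240.2] [204 231  20  19 292] [422.  213.6  24. ]
--
[246.5 191.4] [238 185  17  14 137] [ 428.  -203.5   20. ]
[226.7 205.7] [216 198  23  19 308] [ 530.4 -225.3   20. ]
[362.1 219.3] [352 212  21  17 254] [424.4 215.1  20. ]
tcp in w2 (np.float64(280.4622134305897), np.float64(244.2301400415721)) tip (np.float64(280.4347040849869), np.float64(235.08861456715533))
cam [ 420.62743263 -143.01221215  201.74273964]
4.4 31.354321790137654 0.0 [ 420.99831779 -210.57978632   23.12930223] [-4.89097358e-01  5.18640300e-01  2.06386382e+00  3.74830479e-05
  5.59243288e-01 -4.92101100e-01]
4.4 31.354321790137654 0.0 [ 420.99831779 -210.57978632   23.12930223] [-4.89097358e-01  5.18640300e-01  2.06386382e+00  3.74830479e-05
  5.59243288e-01 -4.92101100e-01]
4.4 31.354321790137654 0.0 [ 420.99831779 -210.57978632   23.12930223] [-4.89097358e-01  5.18640300e-01  2.06386382e+00  3.74830479e-05
  5.59243288e-01 -4.92101100e-01]
```

Emit:
arm_command(series=[{"linear": [0, 0, 0], "turn": 0}, {"linear": [0, 0, 0], "turn": 0}, {"linear": [0, 0, 0], "turn": 0}, {"linear": [0, 0, 0], "turn": 0}])

```text
t: 4.8
ee_pos: [421.0, -210.6, 23.1]
orientation: [-2.218, -2.225, 0.0]
ft_force: [-0.5, -0.3, -0.7]
width: 1.2
grasp_force: 0.0
```

```bash
python3 - <<'E'
from h import *
w=grab('wrist','w3.png'); o=ctrl.get_obs(); print(o['width'],o['grasp_force'],o['ft_force'],o['ee_pos'])
blobs(w,26)
cv2.imwrite('pics/w3c.png',cv2.resize(w['frame'][150:330,150:410],(780,540),interpolation=3))
E
```

```text
0.41525357796673906 0.0 [-0.13270279  0.49360775 -0.15471228] [ 421.04892217 -210.62365364   23.16548334]
[278.3 229.7] [ 227  192  104  101 5307] [ 419.6 -199.9   26. ]
```

View pics/w3c.png

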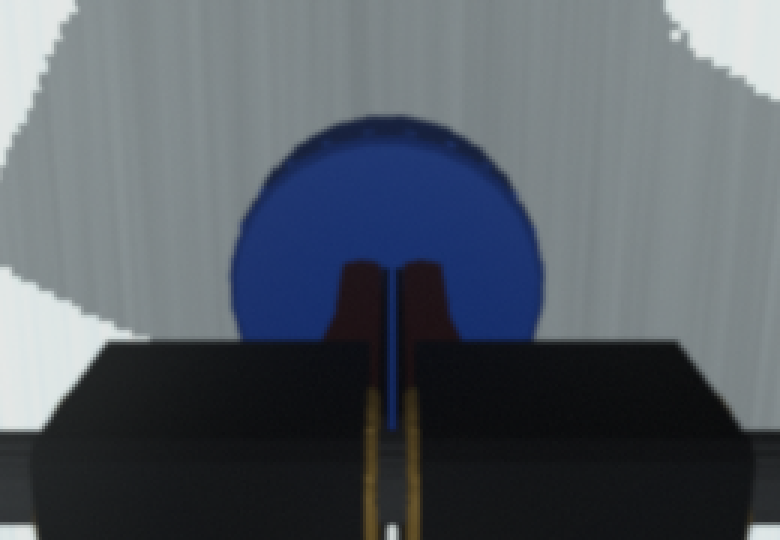

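The fingers closed above the lid: tips at about (280,238) in the full picture, overlying its top, with no force. So the tips are higher than the reading suggests. I'll estimate their true height from the scene view.

```bash
python3 - <<'E'
from h import *
s=load('s2.png'); w=load('w3.png')
for z in(4,14,24,34,44): print(z,np.round(proj(s,[440,-210.6,z]),1),np.round(proj(w,[421,-200.6,z]),1),np.round(proj(w,[421,-210.6,z]),1))
s3=grab('scene','s3.png')['frame']
cv2.imwrite('pics/s3c.png',cv2.resize(s3[150:210,210:290],(800,600),interpolation=3))
E
```

```text
4 [243.4 196.4] [280.4 221. ] [280.4 234.6]
14 [243.3 194.1] [280.5 225.2] [280.4 239.4]
24 [243.1 191.7] [280.5 229.8] [280.4 244.8]
34 [242.9 189.4] [280.5 235. ] [280.5 250.7]
44 [242.7 187. ] [280.5 240.8] [280.5 257.2]
```

View pics/s3c.png

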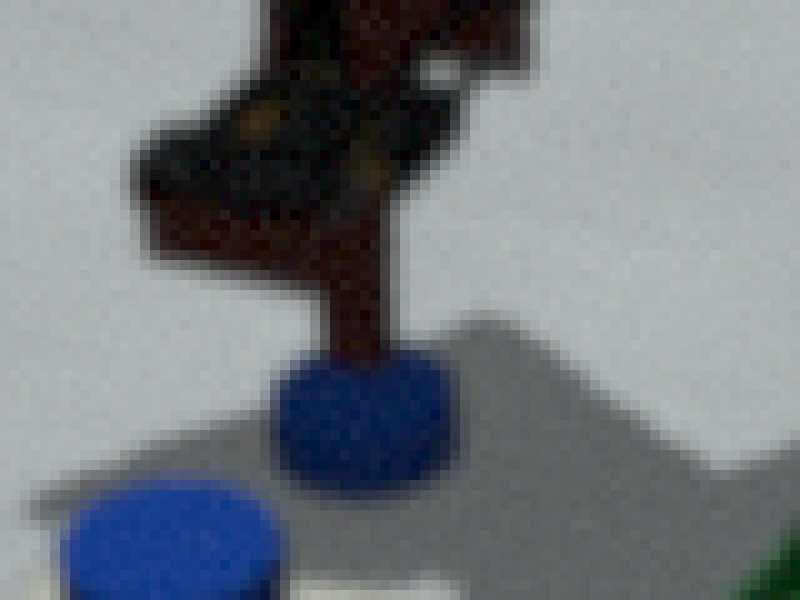

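The scene crop shows the fingers aligned with the lid, tips at row ~187, about 40 mm above the bench. So the usable tips are ~36 mm higher than the reading implies, and the lid hasn't moved. I'll open, then descend in guarded steps.

Emit:
arm_command(series=[{"linear": [0, 0, 0], "turn": 0}, {"linear": [0, 0, 0], "turn": 0}, {"linear": [0, 0, 0], "turn": 0}, {"linear": [0, 0, 0], "turn": 0}, {"linear": [0, 0, 0], "turn": 0}, {"linear": [0, 0, 0], "turn": 0}, {"linear": [0, 0, 0], "turn": 0}, {"linear": [0, 0, 0], "turn": 0}, {"linear": [0, 0, 0], "turn": 0}], jaw=1)

```text
t: 5.8
ee_pos: [421.0, -210.6, 23.2]
orientation: [-2.218, -2.225, 0.0]
ft_force: [0.1, -0.1, 0.0]
width: 68.8
grasp_force: 0.0
```

Emit:
arm_command(series=[{"linear": [0, 0, 0.001], "turn": 0}, {"linear": [0, 0, 0.001], "turn": 0}, {"linear": [0, 0, 0.001], "turn": 0}, {"linear": [0, 0, 0.001], "turn": 0}, {"linear": [0, 0, 0], "turn": 0}])

```text
t: 6.3
ee_pos: [420.9, -210.6, 19.0]
orientation: [-2.218, -2.225, 0.0]
ft_force: [0.0, 0.0, -0.7]
width: 88.1
grasp_force: 0.0
```

Emit:
arm_command(series=[{"linear": [0, 0, 0.003], "turn": 0}, {"linear": [0, 0, 0.003], "turn": 0}, {"linear": [0, 0, 0.003], "turn": 0}, {"linear": [0, 0, 0.001], "turn": 0}, {"linear": [0, 0, 0], "turn": 0}])

```text
t: 6.8
ee_pos: [420.9, -210.5, 8.9]
orientation: [-2.218, -2.224, 0.0]
ft_force: [0.2, -0.2, 1.1]
width: 88.0
grasp_force: 0.0
```

```bash
python3 - <<'E'
from h import *
w=grab('wrist','w4.png'); s=grab('scene','s4.png');o=ctrl.get_obs(); print(o['ft_force'],o['ee_pos']); blobs(w,26)
a=cv2.resize(w['frame'][170:320,160:400],(640,400),interpolation=3);b=cv2.resize(s['frame'][165:205,220:274],(270,200),interpolation=3)
c=np.zeros((600,640,3),np.uint8);c[:400]=a;c[400:,:270]=b;cv2.imwrite('pics/c4.png',c)
E
```

```text
[0.20587789 0.70081526 0.04058187] [ 421.04484764 -210.60140435    9.13874482]
[278.7 248.4] [ 223  197  112   97 8832] [ 419.8 -206.6   26. ]
```

View pics/c4.png

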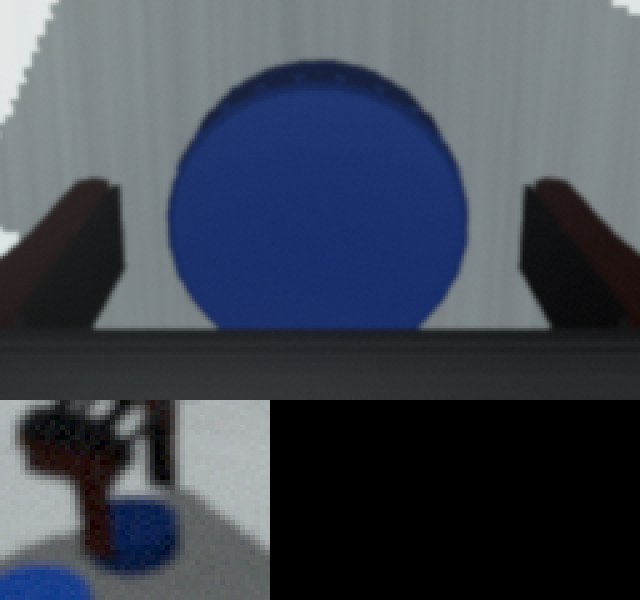

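The crop shows the fingers straddling the lid symmetrically, inner tips at x 122 and 520. Tip depth puts them about 22 mm above the bench at reading 9. I'll go down another 15 mm, then close.

Emit:
arm_command(series=[{"linear": [0, 0, 0.003], "turn": 0}, {"linear": [0, 0, 0.003], "turn": 0}, {"linear": [0, 0, 0.003], "turn": 0}, {"linear": [0, 0, 0.003], "turn": 0}, {"linear": [0, 0, 0], "turn": 0}])

```text
t: 7.4
ee_pos: [420.8, -210.5, -3.3]
orientation: [-2.218, -2.224, 0.0]
ft_force: [-0.4, 0.5, -0.1]
width: 87.7
grasp_force: 0.0
```

Emit:
arm_command(series=[{"linear": [0, 0, 0.001], "turn": 0}, {"linear": [0, 0, 0.001], "turn": 0}, {"linear": [0, 0, 0.001], "turn": 0}, {"linear": [0, 0, 0], "turn": 0}])

```text
t: 7.8
ee_pos: [421.0, -210.6, -5.9]
orientation: [-2.218, -2.225, 0.0]
ft_force: [-0.1, -0.0, -0.2]
width: 87.8
grasp_force: 0.0
```

Emit:
arm_command(series=[{"linear": [0, 0, 0], "turn": 0}, {"linear": [0, 0, 0], "turn": 0}, {"linear": [0, 0, 0], "turn": 0}, {"linear": [0, 0, 0], "turn": 0}, {"linear": [0, 0, 0], "turn": 0}, {"linear": [0, 0, 0], "turn": 0}, {"linear": [0, 0, 0], "turn": 0}], jaw=-1)

```text
t: 8.5
ee_pos: [421.0, -210.6, -5.8]
orientation: [-2.218, -2.225, -0.0]
ft_force: [-0.5, 0.5, 1.8]
width: 66.7
grasp_force: 30.0
```

Gripped (66.7 mm, 30 N). With the lid mid at 13 mm when the reading is −5.8, lid mid = reading + 18.8. I'll lift with the turn, then go to a hover beyond the neck so the camera sees it ahead of the lid.

Emit:
arm_command(series=[{"linear": [0, 0, -0.02], "turn": 0}, {"linear": [0, 0, -0.03], "turn": -0.1425}, {"linear": [0, 0, -0.03], "turn": -0.1425}, {"linear": [0, 0, -0.03], "turn": -0.1425}, {"linear": [0, 0, -0.03], "turn": -0.1425}, {"linear": [0, 0, -0.03], "turn": -0.1425}, {"linear": [0, 0, -0.03], "turn": -0.1425}, {"linear": [0, 0, -0.03], "turn": -0.1425}, {"linear": [0, 0, -0.02], "turn": -0.1425}, {"linear": [0, 0, 0], "turn": -0.1425}])

```text
t: 9.5
ee_pos: [422.5, -211.4, 247.1]
orientation: [0.437, 3.106, -0.003]
ft_force: [0.1, 0.3, -1.3]
width: 66.4
grasp_force: 30.0
```

Emit:
arm_command(series=[{"linear": [0, 0, 0], "turn": -0.1425}, {"linear": [0, 0, 0], "turn": -0.1425}, {"linear": [-0.0355, 0.0405, 0], "turn": 0}, {"linear": [-0.0355, 0.0405, 0], "turn": 0}, {"linear": [-0.0355, 0.0405, 0], "turn": 0}, {"linear": [-0.0355, 0.0405, 0], "turn": 0}, {"linear": [-0.0355, 0.0405, 0], "turn": 0}, {"linear": [-0.0355, 0.0405, 0], "turn": 0}, {"linear": [-0.0355, 0.0405, 0], "turn": 0}, {"linear": [-0.0355, 0.0405, 0], "turn": 0}])

```text
t: 10.5
ee_pos: [685.6, 91.9, 243.7]
orientation: [-0.0, -3.141, 0.0]
ft_force: [1.1, -0.2, -0.9]
width: 66.3
grasp_force: 30.0
```

Emit:
arm_command(series=[{"linear": [0, 0, 0], "turn": 0}, {"linear": [0, 0, 0], "turn": 0}, {"linear": [0, 0, 0], "turn": 0}])

```text
t: 10.8
ee_pos: [683.8, 89.3, 243.6]
orientation: [-0.001, -3.14, 0.001]
ft_force: [-0.0, 0.8, -0.5]
width: 66.9
grasp_force: 30.0
```

```bash
python3 - <<'E'
from h import *
w=grab('wrist','w5.png'); o=ctrl.get_obs(); print(o['t'],o['ee_pos'],o['orientation'],o['qpos'],o['width'],o['ft_force'])
R=cv2.Rodrigues(np.array(w['rvec'],float))[0]; print('cam',-R.T@np.array(w['tvec']).ravel()); blobs(w,26)
print(proj(w,[635,113,135]),proj(w,[635,113,98]))
E
```

```text
10.85 [683.88429246  88.99373611 243.97903268] [-1.97121444e-03 -3.14058099e+00  5.93024886e-04] [ 1.12270297e-01  4.83769074e-01  1.44096665e+00 -2.78514846e-04
  1.21790404e+00 -1.45717432e+00] 66.67800785873885 [-0.44180003 -0.02955096 -0.67459391]
cam [615.95157217  89.13840676 422.30226822]
[ 44.8 179.7] [   7  147   81   69 4145] [ 672.8 -227.7   26. ]
[279.5 251.7] [ 219  198  123   96 9530] [776.8  87.8  26. ]
(np.float64(305.28216976627743), np.float64(156.28109056936626)) (np.float64(302.47445043702936), np.float64(153.9723541513776))
```

View pics/w5.png

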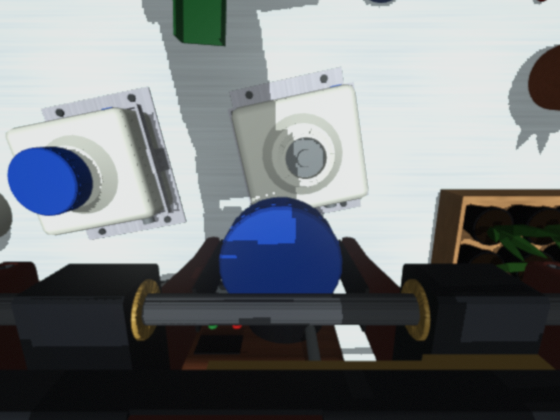

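The wrist picture shows the open mouth at about (306,157), against (305.3,156.3) predicted from (635,113), with the lid held centred at x 280. I'll refine with a circle fit.

```bash
python3 - <<'E'
from h import *
w=load('w5.png'); g=cv2.cvtColor(w['frame'],6)
c=cv2.resize(g[115:195,255:355],None,fx=6,fy=6,interpolation=cv2.INTER_CUBIC)
for r0,r1,z in((90,150,135),(200,260,98)):
  h=cv2.HoughCircles(c,cv2.HOUGH_GRADIENT,1,40,param1=80,param2=20,minRadius=r0,maxRadius=r1)
  if h is not None:
    for x,y,r in h[0][:3]: print(z,(x/6+255,y/6+115,r/6),ray(w,x/6+255-.4,y/6+115-.4,z))
E
```

```text
135 (np.float32(305.41666), np.float32(157.75), np.float32(21.016666)) [636.00730762 112.76596885 135.        ]
```

Mouth taken as (635.7, 113.2). I'll move over it and down to just above the rim.

Emit:
arm_command(series=[{"linear": [0.024, 0.012, 0], "turn": 0}, {"linear": [0.024, 0.012, 0], "turn": 0}, {"linear": [0, 0, 0.03], "turn": 0}, {"linear": [0, 0, 0.03], "turn": 0}, {"linear": [0, 0, 0.025], "turn": 0}, {"linear": [0, 0, 0.015], "turn": 0}, {"linear": [0, 0, 0.007], "turn": 0}, {"linear": [0, 0, 0], "turn": 0}, {"linear": [0, 0, 0], "turn": 0}, {"linear": [0, 0, 0], "turn": 0}])

```text
t: 11.85
ee_pos: [637.7, 114.2, 138.5]
orientation: [0.001, 3.139, 0.001]
ft_force: [-0.7, 0.4, -1.2]
width: 66.9
grasp_force: 30.0
```

Emit:
arm_command(series=[{"linear": [0.0015, -0.0007, 0], "turn": 0}, {"linear": [0, 0, 0.003], "turn": 0}, {"linear": [0, 0, 0.003], "turn": 0}, {"linear": [0, 0, 0.002], "turn": 0}, {"linear": [0, 0, 0.002], "turn": 0}, {"linear": [0, 0, 0.002], "turn": 0}, {"linear": [0, 0, 0], "turn": 0}, {"linear": [0, 0, 0], "turn": 0}])

```text
t: 12.65
ee_pos: [635.3, 113.4, 125.1]
orientation: [-0.0, -3.141, 0.0]
ft_force: [-0.6, 0.5, -0.9]
width: 66.5
grasp_force: 30.0
```

```bash
python3 - <<'E'
from h import *
o=ctrl.get_obs(); print(o['t'],o['ee_pos'],o['orientation'],o['qpos'][5],o['ft_force'],o['moment'])
E
```

```text
12.65 [635.29430698 113.42902515 125.09625419] [-3.95691948e-04 -3.14143500e+00  3.19734764e-05] -1.4123072030331922 [-0.63165588  0.54662277 -0.9152728 ] [ 0.05138345 -0.10588848  0.04699482]
```

Emit:
arm_command(series=[{"linear": [0, 0, 0.001], "turn": 0}, {"linear": [0, 0, 0.001], "turn": 0}, {"linear": [0, 0, 0.001], "turn": 0}, {"linear": [0, 0, 0.001], "turn": 0}, {"linear": [0, 0, 0], "turn": 0}])

```text
t: 13.15
ee_pos: [635.2, 113.4, 121.0]
orientation: [-0.0, -3.141, 0.0]
ft_force: [0.2, 0.1, -0.5]
width: 66.6
grasp_force: 30.0
```

Emit:
arm_command(series=[{"linear": [0, 0, 0.001], "turn": 0}, {"linear": [0, 0, 0.001], "turn": 0}, {"linear": [0, 0, 0.001], "turn": 0}, {"linear": [0, 0, 0], "turn": 0}])

```text
t: 13.55
ee_pos: [635.6, 113.4, 120.4]
orientation: [0.0, 3.141, 0.0]
ft_force: [-5.4, -1.6, 15.9]
width: 66.4
grasp_force: 30.0
```

Contact at reading ~120.5, so the lid rests on the thread 13 mm above home. Screwing clockwise now, following it down.

Emit:
arm_command(series=[{"linear": [0, 0, 0], "turn": 0.13}, {"linear": [0, 0, 0], "turn": 0.13}, {"linear": [0, 0, 0.0006], "turn": 0.13}, {"linear": [0, 0, 0.0008], "turn": 0.13}, {"linear": [0, 0, 0.0008], "turn": 0.13}, {"linear": [0, 0, 0.0008], "turn": 0.13}])

```text
t: 14.15
ee_pos: [635.7, 113.5, 115.7]
orientation: [1.202, 2.902, 0.001]
ft_force: [-0.8, -1.2, 2.6]
width: 66.4
grasp_force: 30.0
```

Emit:
arm_command(series=[{"linear": [0, 0, 0.0011], "turn": 0.13}, {"linear": [0, 0, 0.0009], "turn": 0.13}, {"linear": [0, 0, 0.0009], "turn": 0.13}, {"linear": [0, 0, 0.0008], "turn": 0.13}, {"linear": [0, 0, 0], "turn": 0}])

```text
t: 14.65
ee_pos: [636.2, 113.5, 112.4]
orientation: [1.905, 2.497, 0.002]
ft_force: [1.0, 0.5, 4.3]
width: 66.3
grasp_force: 30.0
```

Emit:
arm_command(series=[{"linear": [0, 0, 0.0008], "turn": 0.13}, {"linear": [0, 0, 0.0008], "turn": 0.13}, {"linear": [0, 0, 0.0008], "turn": 0.13}, {"linear": [0, 0, 0], "turn": 0}])

```text
t: 15.05
ee_pos: [636.8, 114.0, 111.4]
orientation: [2.35, 2.082, 0.005]
ft_force: [-1.0, 1.0, 13.5]
width: 66.6
grasp_force: 30.0
```

```bash
python3 - <<'E'
from h import *
o=ctrl.get_obs(); print(o['t'],o['ee_pos'],o['orientation'],o['qpos'][5],o['ft_force'],o['moment'])
E
```

```text
15.05 [636.82329623 113.96443625 111.43906316] [2.35028013 2.08222412 0.00496718] 0.27906665759152716 [-0.95671682  0.99805215 13.52092959] [ 0.0540492   0.47772607 -0.17284852]
```

Emit:
arm_command(series=[{"linear": [0, 0, 0], "turn": 0.13}, {"linear": [0, 0, 0], "turn": 0.13}, {"linear": [0, 0, 0], "turn": 0.13}, {"linear": [0, 0, 0], "turn": 0}])

```text
t: 15.45
ee_pos: [636.8, 113.5, 110.8]
orientation: [2.707, 1.59, 0.004]
ft_force: [-0.8, -2.1, 9.8]
width: 66.5
grasp_force: 30.0
```

```bash
python3 - <<'E'
from h import *
o=ctrl.get_obs(); print(o['t'],o['ee_pos'],o['orientation'],o['qpos'][5],o['ft_force'],o['moment'])
E
```

```text
15.45 [636.82958353 113.45582953 110.83405169] [2.70707579 1.58988182 0.00446396] 0.6678640979165168 [-0.84144985 -2.14703388  9.77449033] [-0.27634401  0.06427114  0.45296512]
```

It dropped only 0.6 mm over the last 0.39 rad, with 10 N and a turning moment, stopping 3.6 mm above home: this is the wrong lid. I'll back it off 65° while rising, then lift.

Emit:
arm_command(series=[{"linear": [0, 0, -0.0012], "turn": -0.14}, {"linear": [0, 0, -0.0011], "turn": -0.14}, {"linear": [0, 0, -0.0011], "turn": -0.14}, {"linear": [0, 0, -0.0011], "turn": -0.14}, {"linear": [0, 0, -0.0011], "turn": -0.14}, {"linear": [0, 0, -0.0011], "turn": -0.14}, {"linear": [0, 0, -0.0011], "turn": -0.14}, {"linear": [0, 0, -0.0011], "turn": -0.14}, {"linear": [0, 0, -0.0005], "turn": 0}, {"linear": [0, 0, 0], "turn": 0}])

```text
t: 16.45
ee_pos: [635.2, 113.4, 118.4]
orientation: [-1.455, -2.784, 0.0]
ft_force: [1.3, -0.4, -0.9]
width: 66.3
grasp_force: 30.0
```

Emit:
arm_command(series=[{"linear": [0, 0, -0.001], "turn": 0}, {"linear": [0, 0, -0.001], "turn": 0}, {"linear": [0, 0, -0.001], "turn": 0}, {"linear": [0, 0, 0], "turn": 0}])

```text
t: 16.85
ee_pos: [635.4, 113.5, 121.7]
orientation: [1.452, 2.786, 0.0]
ft_force: [-0.0, -0.3, -1.0]
width: 66.7
grasp_force: 30.0
```

Emit:
arm_command(series=[{"linear": [0, 0, -0.02], "turn": 0}, {"linear": [0, 0, -0.02], "turn": 0.122}, {"linear": [0, 0, -0.02], "turn": 0.122}, {"linear": [0, 0, -0.02], "turn": 0.122}, {"linear": [0, 0, -0.01], "turn": 0.122}, {"linear": [0, 0, 0], "turn": 0.122}])

```text
t: 17.45
ee_pos: [636.4, 113.6, 213.7]
orientation: [2.225, 2.215, 0.005]
ft_force: [-0.2, -0.9, -1.4]
width: 66.7
grasp_force: 30.0
```

Emit:
arm_command(series=[{"linear": [-0.0324, -0.0214, 0], "turn": 0}, {"linear": [-0.0324, -0.0214, 0], "turn": 0}, {"linear": [-0.0324, -0.0214, 0], "turn": 0}, {"linear": [-0.0324, -0.0214, 0], "turn": 0}, {"linear": [-0.0324, -0.0214, 0], "turn": 0}, {"linear": [-0.0324, -0.0214, 0], "turn": 0}, {"linear": [-0.0324, -0.0214, 0], "turn": 0}, {"linear": [-0.0324, -0.0214, 0], "turn": 0}, {"linear": [-0.0324, -0.0214, 0], "turn": 0}, {"linear": [-0.0324, -0.0214, 0], "turn": 0}])

```text
t: 18.45
ee_pos: [420.5, -211.8, 211.7]
orientation: [2.221, 2.221, 0.0]
ft_force: [0.3, 0.1, -0.2]
width: 66.5
grasp_force: 30.0
```

Emit:
arm_command(series=[{"linear": [0, 0, 0.03], "turn": 0}, {"linear": [0, 0, 0.04], "turn": 0}, {"linear": [0, 0, 0.04], "turn": 0}, {"linear": [0, 0, 0.04], "turn": 0}, {"linear": [0, 0, 0.02], "turn": 0}, {"linear": [0, 0, 0.01], "turn": 0}, {"linear": [0, 0, 0], "turn": 0}, {"linear": [0, 0, 0], "turn": 0}])

```text
t: 19.25
ee_pos: [422.1, -211.0, 32.3]
orientation: [2.22, 2.221, 0.001]
ft_force: [0.3, -0.2, -1.2]
width: 66.3
grasp_force: 30.0
```

Emit:
arm_command(series=[{"linear": [0, 0, 0.01], "turn": 0}, {"linear": [0, 0, 0.01], "turn": 0}, {"linear": [0, 0, 0.007], "turn": 0}, {"linear": [0, 0, 0.004], "turn": 0}, {"linear": [0, 0, 0.003], "turn": 0}, {"linear": [0, 0, 0], "turn": 0}, {"linear": [0, 0, 0], "turn": 0}])

```text
t: 19.95
ee_pos: [421.5, -210.7, -2.5]
orientation: [-2.221, -2.222, -0.0]
ft_force: [0.2, 0.4, -0.2]
width: 66.6
grasp_force: 30.0
```

Emit:
arm_command(series=[{"linear": [0, 0, 0.001], "turn": 0}, {"linear": [0, 0, 0.001], "turn": 0}, {"linear": [0, 0, 0.001], "turn": 0}, {"linear": [0, 0, 0], "turn": 0}])

```text
t: 20.35
ee_pos: [421.5, -210.7, -5.6]
orientation: [-2.221, -2.222, 0.0]
ft_force: [0.4, 0.4, -0.5]
width: 66.6
grasp_force: 30.0
```

Emit:
arm_command(series=[{"linear": [0, 0, 0], "turn": 0}, {"linear": [0, 0, 0], "turn": 0}, {"linear": [0, 0, 0], "turn": 0}, {"linear": [0, 0, 0], "turn": 0}, {"linear": [0, 0, 0], "turn": 0}], jaw=1)

```text
t: 20.85
ee_pos: [421.5, -210.7, -5.5]
orientation: [2.221, 2.222, 0.0]
ft_force: [-0.1, 0.1, -0.6]
width: 88.1
grasp_force: 0.0
```

Emit:
arm_command(series=[{"linear": [0, 0, -0.01], "turn": 0}, {"linear": [0, 0, -0.02], "turn": 0}, {"linear": [0, 0, -0.035], "turn": 0}, {"linear": [0, 0, -0.04], "turn": 0}, {"linear": [0, 0, -0.04], "turn": 0}, {"linear": [0, 0, -0.02], "turn": 0}, {"linear": [0, 0, 0], "turn": 0}])

```text
t: 21.55
ee_pos: [423.3, -211.7, 163.1]
orientation: [2.216, 2.217, 0.003]
ft_force: [0.3, -0.6, -0.4]
width: 87.4
grasp_force: 0.0
```

Emit:
arm_command(series=[{"linear": [0.0424, 0, 0], "turn": 0}, {"linear": [0.0424, 0, 0], "turn": 0}, {"linear": [0.0424, 0, 0], "turn": 0}, {"linear": [0.0424, 0, 0], "turn": 0}, {"linear": [0.0424, 0, 0], "turn": 0}, {"linear": [0.0424, 0, 0], "turn": 0}, {"linear": [0.0424, 0, 0], "turn": 0}, {"linear": [0.0424, 0, 0], "turn": 0}, {"linear": [0.0424, 0, 0], "turn": 0}, {"linear": [0.0424, 0, 0], "turn": 0}])

```text
t: 22.55
ee_pos: [420.1, 214.8, 158.6]
orientation: [-2.22, -2.222, 0.002]
ft_force: [0.0, -0.2, 0.6]
width: 87.9
grasp_force: 0.0
```

Emit:
arm_command(series=[{"linear": [0, 0, 0], "turn": 0}, {"linear": [0, 0, 0], "turn": 0}, {"linear": [0, 0, 0], "turn": 0}])

```text
t: 22.85
ee_pos: [420.5, 212.3, 158.8]
orientation: [-2.221, -2.221, 0.003]
ft_force: [-0.5, -0.4, 0.3]
width: 88.0
grasp_force: 0.0
```

```bash
python3 - <<'E'
from h import *
w=grab('wrist','w6.png'); t=grab('top','top6.png'); o=ctrl.get_obs(); print(o['t'],o['ee_pos'],o['orientation'],o['qpos'][5],o['width'])
blobs(w,26); print('--'); blobs(t,24)
E
```

```text
22.95 [420.94283131 212.03153807 159.14797087] [-2.22249842e+00 -2.22002171e+00  1.59238257e-03] 0.4426262367345872 87.81759557879982
[282.  196.7] [ 253  167   60   61 2886] [422.  216.1  26. ]
--
[319.2 170.8] [310 161  20  21 328] [ 676.  -151.7   24. ]
[216.2 239.7] [210 231  14  19 185] [424.1 204.7  24. ]
[334.4 243.3] [325 234  19  19 284] [ 421.4 -210.1   24. ]
```

Lid 1 lies back at (421,−210), and lid 2 is at about (422,215). Going down to it.

Emit:
arm_command(series=[{"linear": [0.002, 0.001, 0.03], "turn": 0}, {"linear": [0, 0, 0.04], "turn": 0}, {"linear": [0, 0, 0.04], "turn": 0}, {"linear": [0, 0, 0.025], "turn": 0}, {"linear": [0, 0, 0.012], "turn": 0}, {"linear": [0, 0, 0.008], "turn": 0}, {"linear": [0, 0, 0.003], "turn": 0}, {"linear": [0, 0, 0], "turn": 0}, {"linear": [0, 0, 0], "turn": 0}, {"linear": [0, 0, 0], "turn": 0}])

```text
t: 23.95
ee_pos: [422.9, 215.6, 2.4]
orientation: [2.22, 2.222, 0.003]
ft_force: [0.1, 0.5, 1.0]
width: 87.7
grasp_force: 0.0
```

Emit:
arm_command(series=[{"linear": [-0.0008, -0.0006, 0.003], "turn": 0}, {"linear": [0, 0, 0.003], "turn": 0}, {"linear": [0, 0, 0.0015], "turn": 0}, {"linear": [0, 0, 0], "turn": 0}])

```text
t: 24.35
ee_pos: [421.5, 214.4, -6.3]
orientation: [-2.221, -2.222, 0.001]
ft_force: [0.5, -0.2, 0.3]
width: 87.8
grasp_force: 0.0
```

Emit:
arm_command(series=[{"linear": [0, 0, 0], "turn": 0}, {"linear": [0, 0, 0], "turn": 0}, {"linear": [0, 0, 0], "turn": 0}, {"linear": [0, 0, 0], "turn": 0}, {"linear": [0, 0, 0], "turn": 0}, {"linear": [0, 0, 0], "turn": 0}], jaw=-1)

```text
t: 24.95
ee_pos: [421.7, 214.5, -6.0]
orientation: [2.221, 2.222, 0.0]
ft_force: [0.5, -0.0, -0.9]
width: 66.6
grasp_force: 30.0
```

Emit:
arm_command(series=[{"linear": [0, 0, -0.02], "turn": 0}, {"linear": [0, 0, -0.03], "turn": -0.1428}, {"linear": [0, 0, -0.03], "turn": -0.1428}, {"linear": [0, 0, -0.03], "turn": -0.1428}, {"linear": [0, 0, -0.03], "turn": -0.1428}, {"linear": [0, 0, -0.03], "turn": -0.1428}, {"linear": [0, 0, 0], "turn": -0.1428}, {"linear": [0, 0, 0], "turn": -0.1428}, {"linear": [0, 0, 0], "turn": -0.1428}, {"linear": [0, 0, 0], "turn": -0.1428}])

```text
t: 25.95
ee_pos: [421.4, 214.4, 164.0]
orientation: [-0.437, -3.111, 0.0]
ft_force: [-0.6, -0.6, -0.8]
width: 66.8
grasp_force: 30.0
```

Emit:
arm_command(series=[{"linear": [0, 0, 0], "turn": -0.1428}, {"linear": [0, 0, 0], "turn": -0.1428}, {"linear": [-0.0267, -0.0126, 0], "turn": 0}, {"linear": [-0.0267, -0.0126, 0], "turn": 0}, {"linear": [-0.0267, -0.0126, 0], "turn": 0}, {"linear": [-0.0267, -0.0126, 0], "turn": 0}, {"linear": [-0.0267, -0.0126, 0], "turn": 0}, {"linear": [-0.0267, -0.0126, 0], "turn": 0}, {"linear": [-0.0267, -0.0126, 0], "turn": 0}, {"linear": [-0.0267, -0.0126, 0], "turn": 0}])

```text
t: 26.95
ee_pos: [636.0, 113.1, 163.7]
orientation: [0.001, -3.141, 0.0]
ft_force: [1.3, 0.7, -0.7]
width: 66.2
grasp_force: 30.0
```

Emit:
arm_command(series=[{"linear": [0, 0, 0], "turn": 0}, {"linear": [0, 0, 0], "turn": 0}, {"linear": [0, 0, 0], "turn": 0}, {"linear": [0, 0, 0], "turn": 0}])

```text
t: 27.35
ee_pos: [634.3, 114.3, 163.9]
orientation: [0.002, -3.141, 0.0]
ft_force: [0.5, -0.0, -0.0]
width: 66.3
grasp_force: 30.0
```

```bash
python3 - <<'E'
from h import *
o=ctrl.get_obs(); print(o['t'],o['ee_pos'],o['orientation'],o['qpos'][5],o['width'],o['ft_force'])
E
```

```text
27.35 [634.26113795 114.34247105 163.93932618] [ 1.99779045e-03 -3.14081959e+00  2.74784882e-05] -1.4122895746835071 66.26242269642931 [ 0.45198945 -0.00924877 -0.00546683]
```

Down to reading ~125, then settle.

Emit:
arm_command(series=[{"linear": [0, 0, 0.01], "turn": 0}, {"linear": [0, 0, 0.012], "turn": 0}, {"linear": [0, 0, 0.007], "turn": 0}, {"linear": [0, 0, 0.003], "turn": 0}, {"linear": [0, 0, 0], "turn": 0}, {"linear": [0, 0, 0], "turn": 0}, {"linear": [0, 0, 0], "turn": 0}])

```text
t: 28.05
ee_pos: [635.7, 113.8, 132.4]
orientation: [-0.001, 3.141, 0.0]
ft_force: [-0.1, -0.1, -1.5]
width: 66.3
grasp_force: 30.0
```

Emit:
arm_command(series=[{"linear": [0, 0, 0.002], "turn": 0}, {"linear": [0, 0, 0.002], "turn": 0}, {"linear": [0, 0, 0.002], "turn": 0}, {"linear": [0, 0, 0.002], "turn": 0}, {"linear": [0, 0, 0.001], "turn": 0}, {"linear": [0, 0, 0.001], "turn": 0}, {"linear": [0, 0, 0.001], "turn": 0}, {"linear": [0, 0, 0], "turn": 0}])

```text
t: 28.85
ee_pos: [635.4, 113.9, 121.1]
orientation: [-0.001, 3.142, 0.0]
ft_force: [-0.7, -0.2, 0.9]
width: 66.6
grasp_force: 30.0
```

Emit:
arm_command(series=[{"linear": [0, 0, 0.001], "turn": 0}, {"linear": [0, 0, 0.001], "turn": 0}, {"linear": [0, 0, 0.0005], "turn": 0}, {"linear": [0, 0, 0], "turn": 0}])

```text
t: 29.25
ee_pos: [635.7, 113.9, 120.3]
orientation: [-0.001, 3.14, 0.0]
ft_force: [-3.8, -0.1, 12.5]
width: 66.2
grasp_force: 30.0
```

Emit:
arm_command(series=[{"linear": [0, 0, 0], "turn": 0.13}, {"linear": [0, 0, 0.0003], "turn": 0.13}, {"linear": [0, 0, 0.0008], "turn": 0.13}, {"linear": [0, 0, 0.0008], "turn": 0.13}, {"linear": [0, 0, 0.0008], "turn": 0.13}, {"linear": [0, 0, 0.0008], "turn": 0.13}])

```text
t: 29.85
ee_pos: [636.7, 113.9, 116.3]
orientation: [1.2, 2.9, 0.002]
ft_force: [0.4, -0.9, 6.8]
width: 66.6
grasp_force: 30.0
```

Emit:
arm_command(series=[{"linear": [0, 0, 0.0011], "turn": 0.13}, {"linear": [0, 0, 0.0009], "turn": 0.13}, {"linear": [0, 0, 0.0009], "turn": 0.13}, {"linear": [0, 0, 0.0008], "turn": 0.13}, {"linear": [0, 0, 0], "turn": 0}])

```text
t: 30.35
ee_pos: [637.1, 113.8, 113.0]
orientation: [1.904, 2.495, 0.004]
ft_force: [-0.0, -0.6, 7.8]
width: 66.4
grasp_force: 30.0
```

Emit:
arm_command(series=[{"linear": [0, 0, 0.0008], "turn": 0.13}, {"linear": [0, 0, 0.0008], "turn": 0.13}, {"linear": [0, 0, 0.0008], "turn": 0.13}, {"linear": [0, 0, 0.0008], "turn": 0.13}, {"linear": [0, 0, 0], "turn": 0}])

```text
t: 30.85
ee_pos: [636.7, 113.8, 109.7]
orientation: [2.483, 1.923, 0.004]
ft_force: [0.2, -1.1, 8.9]
width: 66.9
grasp_force: 30.0
```

This one runs past the other's stop. Continuing home.

Emit:
arm_command(series=[{"linear": [0, 0, 0.0008], "turn": 0.13}, {"linear": [0, 0, 0.0008], "turn": 0.13}, {"linear": [0, 0, 0.0006], "turn": 0.13}, {"linear": [0, 0, 0.0004], "turn": 0.13}, {"linear": [0, 0, 0], "turn": 0}])

```text
t: 31.35
ee_pos: [636.6, 113.9, 107.0]
orientation: [2.894, 1.221, 0.004]
ft_force: [-0.9, -0.0, 8.7]
width: 66.3
grasp_force: 30.0
```

Emit:
arm_command(series=[{"linear": [0, 0, 0], "turn": 0.1}, {"linear": [0, 0, 0], "turn": 0.1}, {"linear": [0, 0, 0], "turn": 0.1}, {"linear": [0, 0, 0], "turn": 0}])

```text
t: 31.75
ee_pos: [636.7, 113.8, 106.9]
orientation: [3.043, 0.777, 0.005]
ft_force: [0.4, -2.0, 5.8]
width: 66.9
grasp_force: 30.0
```

```bash
python3 - <<'E'
from h import *
o=ctrl.get_obs(); print(o['t'],o['ee_pos'],o['orientation'],o['qpos'][5],o['width'],o['ft_force'],o['moment'])
E
```

```text
31.75 [636.72178522 113.77311594 106.8548899 ] [3.04284824 0.7774634  0.0048101 ] 1.229796748054894 66.8611184593487 [ 0.43880932 -1.99582276  5.82147597] [-0.35859487 -0.11432983 -0.15152363]
```

It stopped at reading 106.9, lid mid ≈ 126: home. I'll unload, release and withdraw straight up.

Emit:
arm_command(series=[{"linear": [0, 0, -0.001], "turn": -0.02}, {"linear": [0, 0, 0], "turn": 0}, {"linear": [0, 0, 0], "turn": 0}, {"linear": [0, 0, 0], "turn": 0}, {"linear": [0, 0, 0], "turn": 0}, {"linear": [0, 0, 0], "turn": 0}], jaw=1)

```text
t: 32.35
ee_pos: [635.2, 113.8, 106.3]
orientation: [-3.035, -0.811, 0.0]
ft_force: [0.8, -0.3, 0.1]
width: 88.0
grasp_force: 0.0
```

Emit:
arm_command(series=[{"linear": [0, 0, -0.005], "turn": 0}, {"linear": [0, 0, -0.01], "turn": 0}, {"linear": [0, 0, -0.02], "turn": 0}, {"linear": [0, 0, -0.03], "turn": 0}, {"linear": [0, 0, -0.04], "turn": 0}, {"linear": [0, 0, -0.03], "turn": 0}, {"linear": [0, 0, -0.02], "turn": 0}, {"linear": [0, 0, 0], "turn": 0}, {"linear": [0, 0, 0], "turn": 0}, {"linear": [0, 0, 0], "turn": 0}])

```text
t: 33.35
ee_pos: [634.4, 113.7, 260.0]
orientation: [-3.035, -0.811, 0.004]
ft_force: [-1.1, -0.9, -1.3]
width: 87.9
grasp_force: 0.0
```

```bash
python3 - <<'E'
from h import *
s=grab('scene','s7.png'); w=grab('wrist','w7.png'); t=grab('top','top7.png'); o=ctrl.get_obs(); print(o['t'],o['ee_pos'],o['width'],o['ft_force'])
blobs(w,139);print('--');blobs(s,137)
cv2.imwrite('pics/v7.png',np.hstack([cv2.resize(s['frame'][150:285,100:280+180],(800,300),interpolation=3)]))
a=cv2.resize(s['frame'][170:290,170:370],(600,360),interpolation=3); b=cv2.resize(w['frame'],(320,240)); c=np.zeros((600,640,3),np.uint8); c[:360,:600]=a; c[360:,:320]=b; c[360:,320:]=cv2.resize(t['frame'],(320,240)); cv2.imwrite('pics/v7.png',c)
E
```

```text
33.5 [634.61633646 113.67923898 259.97222098] 87.59976964406881 [-0.75861518 -0.04575712  0.25970767]
[281.5 199.4] [ 251  168   63   63 3087] [637.9 114.2 139. ]
--
[245.7 190.3] [237 184  18  15 192] [ 573.4 -122.3  137. ]
[226.5 205.7] [216 198  22  18 297] [ 666.8 -136.5  137. ]
[309.8 222.6] [299 215  22  19 316] [645.8 116.1 137. ]
```

View pics/v7.png

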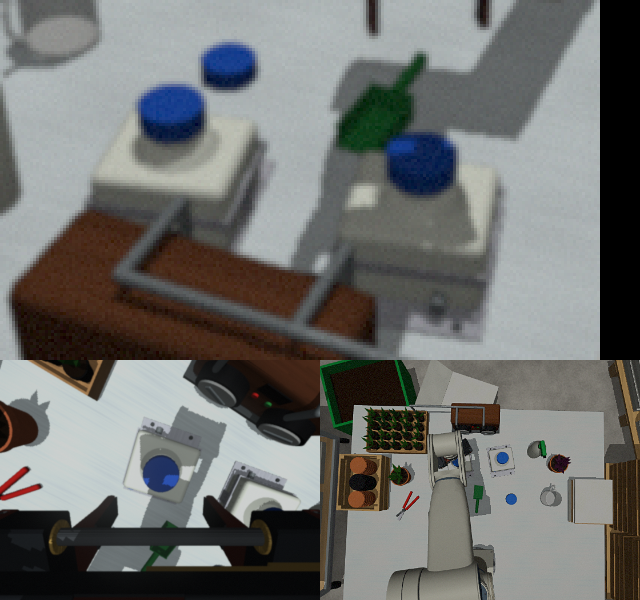

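The views show the lid level on the open tank at scene crop (420,160), like its neighbour at (172,110). The other lid lies flat at (229,65), everything else stands, and the gripper is clear.

```bash
python3 -c "
from workcell import ctrl
print(ctrl.close_job())"
```

```text
the job is handed in; nothing more can be done
None
```

The open tank is closed with lid 2, screwed fully home, level and let go; lid 1 stopped about 3.6 mm above home, so I put it back flat on the bench, and the job was handed in at about 33.5 s.

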